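# Top up the sample caddy and hold it up level

## Task

The caddy of sample rods is one rod short: pick up the loose white rod from its cradle (not the blue one) and lay it gently, without dropping it, in the gap on top of the two rods in the short bay, making the same little pyramid as in the other bay, with the caddy still standing on the bench. Then take the caddy by its red handle, lift it straight up about 10 cm clear of the bench and finish there, still gripping it: level, steady, all six rods in place. Leave everything else on the bench alone.

Things in the scene. Friction and masses are not known exactly. Their poses are not given: they have to be found in the camera images.
- caddy: Loose open green-painted metal caddy with two bays, 86 mm (x) by 220 mm (y), about 0.35 kg (0.85 kg with six rods); 4 mm floor, walls up to 24 mm. Origin at the centre of its underside, z up. Bays centred at y = +64 mm (full) and y = -64 mm (short of one rod), each 84 mm wide in y and 78 mm long in x inside; the rods lie along x.
- caddy_handle (a point): Middle of the caddy's red handle bar, 109 mm above its underside, axes as the caddy's. The bar runs along x over the caddy's middle: 86 mm long, 12 mm thick in y, 22 mm high (98 to 120 mm above the underside), open below, a thin upright (20 mm in y) at each end. With both bays full the caddy balances about this point.
- white_rod: White plastic sample rod, a solid cylinder 40 mm in diameter and 70 mm long, about 84 g. Origin at its centre, x along its axis (it may be rolled to any angle about x). The missing one: it lies level in one of two cradles, its axis 42 mm above the bench. When saddled in the caddy its centre is about 57 mm above the caddy's underside and 33 mm above the centres of the two rods below.
- blue_rod: Blue plastic rod of the same size and lie in the other cradle; another sample, to be left alone. Origin at its centre, x along its axis.
- short_left: White plastic sample rod, a solid cylinder 40 mm in diameter and 70 mm long, about 84 g. Origin at its centre, x along its axis (it may be rolled to any angle about x). Lies in the caddy's short bay, on the +y side, its centre 24 mm above the underside. It has about 2 mm of play and can roll.
- short_right: White plastic sample rod, a solid cylinder 40 mm in diameter and 70 mm long, about 84 g. Origin at its centre, x along its axis (it may be rolled to any angle about x). As short_left, but on the -y side of the short bay; the two lie about 44 mm apart (centres).
- full_left: White plastic sample rod, a solid cylinder 40 mm in diameter and 70 mm long, about 84 g. Origin at its centre, x along its axis (it may be rolled to any angle about x). Lies in the caddy's full bay, +y side.
- full_right: White plastic sample rod, a solid cylinder 40 mm in diameter and 70 mm long, about 84 g. Origin at its centre, x along its axis (it may be rolled to any angle about x). Lies in the caddy's full bay, -y side.
- full_top: White plastic sample rod, a solid cylinder 40 mm in diameter and 70 mm long, about 84 g. Origin at its centre, x along its axis (it may be rolled to any angle about x). Rests in the gap on top of the two rods of the full bay, its top 78 mm above the caddy's underside.
- cradle_a: Fixed grey cradle, 50 mm (x, along the rod) by 32 mm (y) and 25 mm high, narrower than the rod; it holds the white rod, which lies along its x. Origin at the centre of its underside.
- cradle_b: Fixed grey cradle of the same shape, holding the blue rod.
- amber_bottle: Bystander: amber bottle, 60 mm in diameter, 130 mm high, origin under its centre.
- jar: Bystander: clear jar with a blue lid, 64 mm in diameter, 70 mm high, origin under its centre.
- geometry: Bystander: steel measuring plate with an upright shaft, 50 mm in diameter, 90 mm high, origin under its centre.
- mouse: Bystander: black computer mouse on a blue pad, 100 by 58 by 26 mm, origin under its centre.
Mind the look-alikes: they are no part of the job. What is shaped like the white_rod but brown is not meant.

How it is judged:
By the outcome, as a careful person would: the job done as asked, in the order asked, and still so for the second after the job is handed in, while the arm keeps its last pose, push and grip.
It also fails if it takes over 54 s, if anything falls off the work surface, if the arm or the gripper's body presses on something with over 40 N, if the wrist force passes 120 N, or if a joint passes its speed limit or range.

## Robot

A 6-joint arm with a two-finger parallel gripper is mounted at the origin on the work surface. World frame = base frame: x ahead of the robot, y to its left, z up, the work surface at z = 0. Lengths are in mm, angles in rad, forces in N, time in s.
With the tool pointing down it reaches from about 350 to 975 mm from the base axis. Payload 7.1 kg.
Tool frame: the origin (TCP) lies at the very end of the fingers, on their centre line; the grasp point (between the pads) lies tcp_to_grasp behind it (tcp_to_grasp is the distance from the TCP to the grasp point, in mm); z points along the fingers, x is the direction in which the jaws open and shut, and the axes are right-handed (so a half turn about z gives the same grasp; the last joint's range is limited). The gripper opens to 88 mm and grips with 3 to 60 N. Pads are 20 mm wide; open, the fingers measure 115 mm over their backs; the gripper's body (75 mm by 178 mm) begins 61 mm behind the grasp point.
Start: joints at [1.136, 0.423, 1.63, -0, 1.089, -0.019], TCP at [252.419, 571.743, 222.675] pointing down, gripper open.
Joint ranges: [-3, 3], [-0.9, 2.11], [0.09, 2.58], [-1.31, 4.45], [0.11, 2.69], [-2.54, 2.54]. Speed limits (rad/s): [2.39, 2.39, 3.01, 3.14, 3.14, 3.14].

## Interface

Orientations are given as a rotation vector (axis times angle).
In Python, from workcell import get_obs, get_image, close_job, recognise, mark_of, tcp_to_grasp gives the robot as it stands. The module is installed in compiled form; this text tells all that it offers.
- The arm moves only by the tool move_arm, never from a script. Its argument "motion" is a list of rows, each a list of 7 numbers: the shift along the world's x, y, z in mm, then the turn, a rotation vector about the world's x, y, z in rad, then the finger opening in mm, from 0 to 87.8. A call has 1 to 5 rows; each row is the pose to reach, as a shift and turn from the pose commanded when the call began; what a row does not reach only later rows make up. A row lasts 1/12 s, in which the tool goes at most 41.7 mm and 7.16 degrees, less where a joint would pass 70% of its speed; a pose out of reach is approached as far as the arm can. A call with a gripper value outside its range is refused whole. The fingers move at their own pace and stop on an object; the grip force is fixed at half the most. Time passes only in rows, so rows that repeat a pose let the fingers close. It gives the time, the measured TCP pose, the force and the opening at its end, in the units of the state.
- get_obs(): the state, without advancing time (a new reading comes with each control period).
- get_image(name): name is "scene" or "top"; returns a dict with "color" (400x640x3 uint8, red, green, blue), "mtx" (3x3 intrinsics, pixels), "camera_from_world" (4x4, takes a point from world to camera coordinates). Camera axes: x right, y up, looking along -z (the intrinsics and any distortion apply to the point x, -y, -z); pixel columns grow to the right and rows downward; lengths in mm; the calibration is good to about 2 mm. A picture is of the moment at which its call begins. There is no depth.
- close_job(): hands the job in, once; it reports no verdict.
Trained networks look in a picture, given as the dict that the camera call returned (one of the last four; its "shot" number tells which), for a name from the list of things; names that differ only in an ending like _2 or _b are one class to them, and where a whole thing is asked for, a point or a joint stands for the part that bears it (a point fixed in the world has none). Each returns a list of dicts, best first, with "p" (0 to 1); they miss things now and then, are a little off and sometimes report something else, mostly with a low value. They report only what shows in the picture. A call takes as long as a camera call. They do not tell look-alikes from the thing itself.
- recognise(picture, label): "bbox" ([centre column, centre row, width, height] in pixels, round what is visible of it).
- mark_of(picture, label): "location" ([row, column] in pixels: a listed point, or the origin of a listed thing).
The state is a dict: "t": time; "qpos": joint angles; "qvel": joint speeds; "joint_torque": joint torques, N m; "ee_pos": TCP position; "orientation": TCP orientation; "ft_force": force on the tool from outside, world axes, zero at the start; "moment": the same for the moment, N m; "width": finger opening in mm.
Only numpy, scipy, OpenCV 4.12 (cv2) and the standard library are available. Lean on these libraries where they do the work, as an engineer would, in place of code of your own. Each camera call takes 0.05 s, during which the arm holds its last target. There are 200 camera calls.

## Working session

There is one attempt and no reset: what is moved stays moved. The work goes in short steps, Python scripts to look and compute and a tool call to move; the robot and the scene stay as the last step left them, time stands still between calls to the robot, and variables do not carry over. Pictures are saved under pics/ and viewed, about 8 in all and at most 12, crops included, and the job is handed in when it is done.

Besides the shell and the picture viewer there is one more tool, called after "Emit:" in YAML: its name, and indented under it one key for each argument. move_arm: Moves the arm, as the interface text tells. Its arguments: {"type":"object","properties":{"motion":{"type":"array"}},"required":["motion"]}

```bash
mkdir -p pics
cat > h.py <<'E'
import numpy as np, cv2
from workcell import *
def proj(im,P):
    P=np.atleast_2d(P).astype(float); c=(im["camera_from_world"]@np.c_[P,np.ones(len(P))].T).T[:,:3]*[1,-1,-1]
    u=(im["mtx"]@c.T).T; return u[:,:2]/u[:,2:]
def ray(im,uv):
    T=np.array(im["camera_from_world"]); R=T[:3,:3]; o=-R.T@T[:3,3]
    d=np.linalg.inv(im["mtx"])@np.array([uv[0],uv[1],1.0]); return o,R.T@(d*[1,-1,-1])
def at_z(im,uv,z):
    o,d=ray(im,uv); return o+d*(z-o[2])/d[2]
def save(im,name): cv2.imwrite("pics/"+name,im["color"][:,:,::-1])
E
python3 - <<'E'
from h import *
print(tcp_to_grasp); o=get_obs(); print({k:np.round(v,3) for k,v in o.items()})
Z=dict(caddy=0,caddy_handle=109,white_rod=42,blue_rod=42,short_left=24,short_right=24,full_top=57,cradle_a=0,cradle_b=0,amber_bottle=0,jar=0,geometry=0,mouse=0)
for n in("scene","top"):
    im=get_image(n); save(im,n+"0.png"); print(n,{k:np.shape(v) for k,v in im.items()}, ray(im,(320,200))[0].round(0), [k for k in im])
    for l,z in Z.items():
        for m in mark_of(im,l)[:4]:
            r,c=m["location"]; print(l,round(m["p"],2),round(c),round(r),at_z(im,(c,r),z)[:2].round(0))
E
```

```text
18.700000000000003
{'t': np.float64(0.0), 'qpos': array([ 1.136,  0.424,  1.631, -0.   ,  1.089, -0.019]), 'qvel': array([-0.001, -0.001, -0.   , -0.002, -0.   , -0.001]), 'joint_torque': array([ 1.0000e-03, -5.4462e+01, -2.7366e+01,  6.4000e-02,  2.3000e-02,
       -0.0000e+00]), 'ee_pos': array([252.202, 571.233, 221.917]), 'orientation': array([ 2.631e+00,  1.715e+00, -2.000e-03]), 'ft_force': array([-0.507,  0.166,  1.017]), 'moment': array([-0.02 , -0.019,  0.024]), 'width': np.float64(87.978)}
scene {'color': (400, 640, 3), 'mtx': (3, 3), 'camera_from_world': (4, 4), 'shot': ()} [ 881. -635. 1024.] ['color', 'mtx', 'camera_from_world', 'shot']
caddy 0.6 326 180 [493. 131.]
caddy_handle 0.68 326 156 [488. 136.]
caddy_handle 0.4 334 154 [507. 157.]
caddy_handle 0.32 260 242 [ 486. -229.]
white_rod 0.75 286 214 [469. -80.]
white_rod 0.72 223 225 [ 327. -209.]
white_rod 0.58 258 236 [ 440. -190.]
blue_rod 0.58 309 267 [ 621. -200.]
short_left 0.67 316 182 [479.  90.]
short_right 0.78 310 191 [483.  47.]
full_top 0.71 330 154 [475. 195.]
cradle_a 0.58 312 272 [ 626. -193.]
cradle_a 
[... 563 characters left out ...]
_handle 0.69 272 219 [486. 127.]
white_rod 0.97 397 284 [ 320. -196.]
white_rod 0.93 396 240 [ 435. -195.]
white_rod 0.86 349 230 [462. -71.]
blue_rod 0.87 398 169 [ 629. -205.]
short_left 0.65 292 218 [495.  85.]
short_right 0.55 308 217 [497.  40.]
short_right 0.54 271 224 [480. 143.]
full_top 0.72 250 224 [475. 193.]
full_top 0.34 371 127 [ 743. -131.]
cradle_a 0.43 394 172 [ 629. -201.]
cradle_a 0.23 262 223 [484. 172.]
cradle_b 0.43 394 172 [ 629. -201.]
cradle_b 0.23 262 223 [484. 172.]
amber_bottle 0.68 167 209 [523. 446.]
jar 0.64 303 133 [746.  59.]
jar 0.28 395 244 [ 426. -199.]
geometry 0.61 370 126 [ 766. -135.]
geometry 0.53 393 242 [ 431. -196.]
mouse 0.77 494 224 [ 481. -474.]
```

Run:
```python
import cv2,numpy as np
t=cv2.imread("pics/top0.png")[110:310,200:450]; s=cv2.imread("pics/scene0.png")[110:310,180:430]
cv2.imwrite("pics/both0.png",np.vstack([cv2.resize(t,None,fx=3,fy=3,interpolation=cv2.INTER_CUBIC)]))
cv2.imwrite("pics/s0.png",cv2.resize(s,None,fx=3,fy=3,interpolation=cv2.INTER_CUBIC))
```

```text
(no output)
```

View pics/both0.png

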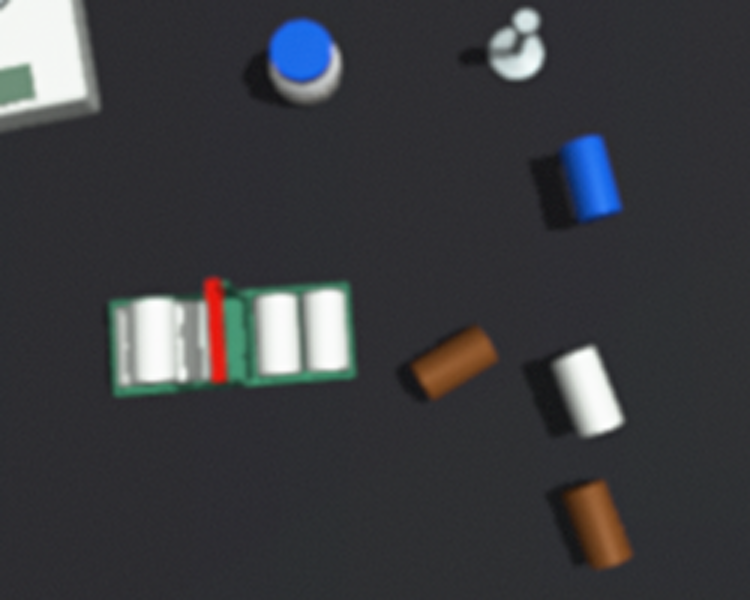

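View pics/s0.png

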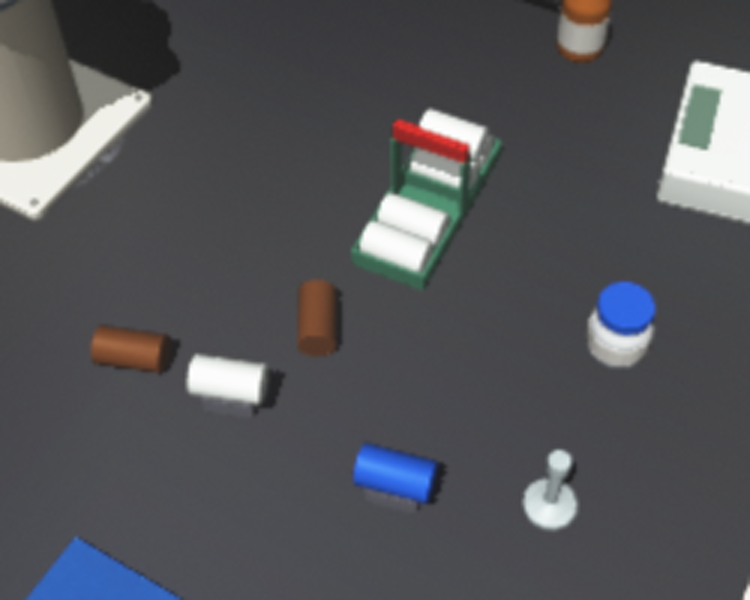

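The top view shows the white rod at about (396,240), with brown look-alikes at (352,231) and (399,285). The blue rod is at (397,169). The caddy has its red handle at (272,220), and the short bay is on the right (-y), with its rods at (293,222) and (309,220). Next I'll fit the silhouettes.

```bash
cat >> h.py <<'E'
from scipy.optimize import minimize
def cyl(p,z):
    a=np.linspace(0,2*np.pi,24); L=[]
    for s in(-35,35): L.append(np.c_[np.full(24,s),20*np.cos(a),20*np.sin(a)])
    return place(np.vstack(L),p,z)
def place(B,p,z):
    c,s=np.cos(p[2]),np.sin(p[2]); return np.c_[p[0]+c*B[:,0]-s*B[:,1],p[1]+s*B[:,0]+c*B[:,1],z+B[:,2]]
def bar(p,z): return place(np.array([[x,y,h] for x in(-43,43) for y in(-6,6) for h in(-11,11)],float),p,z)
def mask(im,kind,uv,r=22):
    hsv=cv2.cvtColor(im["color"],cv2.COLOR_RGB2HSV)
    m=(hsv[...,2]>110)&(hsv[...,1]<60) if kind=="white" else (hsv[...,1]>150)&(hsv[...,2]>90)&((hsv[...,0]<6)|(hsv[...,0]>174))
    _,lab,st,ce=cv2.connectedComponentsWithStats(m.astype(np.uint8)); 
    k=[i for i in range(1,len(st)) if st[i,4]>30]; i=min(k,key=lambda i:np.hypot(*(ce[i]-uv)))
    return (lab==i)
def sil(im,pts):
    S=16; u=(proj(im,pts)*S*1).round().astype(np.int32)
    h=cv2.convexHull(u); c=np.zeros(im["color"].shape[:2],np.uint8); 
    big=np.zeros((1600,2560),np.uint8); cv2.fillConvexPoly(big,((cv2.convexHull(proj(im,pts).astype(np.float32))+.5)*4*16).astype(np.int32),255,shift=4)
    return cv2.resize(big,(640,400),interpolation=cv2.INTER_AREA)/255.
def fit(ims,ms,shape,p0,z):
    f=lambda q:sum(np.abs(sil(i,shape([q[0],q[1],q[2]/50],z))-m).sum()/m.sum() for i,m in zip(ims,ms))
    q0=[p0[0],p0[1],p0[2]*50]
    r=minimize(f,q0,method="Nelder-Mead",options=dict(initial_simplex=[q0]+[list(np.array(q0)+d) for d in([8,0,0],[0,8,0],[0,0,8])],xatol=.1,fatol=1e-3))
    return np.r_[r.x[:2],r.x[2]/50],r.fun
E
python3 - <<'E'
from h import *
t=get_image("top"); s=get_image("scene")
def go(name,kind,shape,z,p0):
    c=place(np.zeros((1,3)),p0,z); R=[]
    for ims in([t],[s],[t,s]):
        ms=[mask(i,kind,proj(i,c)[0]) for i in ims]
        p,e=fit(ims,ms,shape,p0,z); R.append((p.round(3).tolist(),round(e,2),[int(m.sum()) for m in ms]))
    print(name,*R,sep="\n  ")
go("rod","white",cyl,42,[435,-195,.3])
go("bar","red",bar,109,[487,128,.0])
go("sl","white",cyl,24,[490,87,.0])
go("sr","white",cyl,24,[492,43,.0])
go("ft","white",cyl,57,[476,193,.0])
E
```

```text
rod
  ([436.182, -195.164, 0.361], np.float64(0.08), [421])
  ([431.802, -192.7, 0.35], np.float64(0.08), [358])
  ([434.08, -194.705, 0.351], np.float64(0.27), [421, 358])
bar
  ([483.83, 127.274, 0.115], np.float64(0.34), [173])
  ([480.667, 129.955, 0.011], np.float64(0.32), [154])
  ([482.593, 128.484, 0.07], np.float64(0.69), [173, 154])
sl
  ([487.026, 84.213, 0.085], np.float64(0.53), [832])
  ([483.47, 81.273, 0.242], np.float64(0.47), [518])
  ([485.05, 82.561, 0.17], np.float64(1.04), [832, 518])
sr
  ([490.745, 40.503, 0.077], np.float64(0.54), [832])
  ([485.567, 49.808, 0.124], np.float64(0.46), [518])
  ([487.482, 49.828, 0.069], np.float64(1.05), [832, 518])
ft
  ([478.527, 189.819, 0.207], np.float64(0.5), [849])
  ([473.142, 197.781, -0.013], np.float64(0.61), [191])
  ([474.343, 198.318, -0.024], np.float64(1.13), [849, 191])
```

The two cameras agree to about 4 mm: rod at about (434,-195), yaw 0.355, and caddy bar at about (483,128), yaw about 0.08. I'll grip the rod by its end faces, jaws along its axis, which keeps the gripper clear of the lower rods and the handle. Moving above the rod now.

Emit:
move_arm:
  motion:
    - [15,-37,0,0,0,-0.06,87]
    - [30,-74,0,0,0,-0.12,87]
    - [45,-111,0,0,0,-0.18,87]
    - [60,-148,0,0,0,-0.24,87]
    - [75,-186,0,0,0,-0.3,87]

```text
t: 1.92
ee_pos: [327.7, 384.3, 222.8]
orientation: [-2.86, -1.299, -0.001]
ft_force: [1.4, 0.0, -0.3]
width: 87.2
```

Emit:
move_arm:
  motion:
    - [15,-37,0,0,0,-0.06,87]
    - [30,-74,0,0,0,-0.12,87]
    - [45,-111,0,0,0,-0.18,87]
    - [60,-148,0,0,0,-0.24,87]
    - [75,-186,0,0,0,-0.3,87]

```text
t: 2.33
ee_pos: [402.9, 198.1, 223.0]
orientation: [-3.022, -0.857, -0.001]
ft_force: [1.0, 0.3, -0.1]
width: 86.8
```

Emit:
move_arm:
  motion:
    - [2,-39,0,0,0,-0.04,87]
    - [4,-78,0,0,0,-0.08,87]
    - [6,-117,0,0,0,-0.12,87]
    - [8,-156,0,0,0,-0.16,87]
    - [10,-195,0,0,0,-0.2,87]

```text
t: 2.75
ee_pos: [412.2, 2.9, 223.0]
orientation: [3.093, 0.552, 0.001]
ft_force: [0.4, 0.2, 0.7]
width: 86.9
```

Emit:
move_arm:
  motion:
    - [4,-40,0,0,0,0,87]
    - [8,-80,0,0,0,0,87]
    - [13,-120,0,0,0,0,87]
    - [18,-160,0,0,0,0,87]
    - [22,-200,0,0,0,0,87]

```text
t: 3.17
ee_pos: [434.4, -197.5, 223.0]
orientation: [3.092, 0.554, 0.001]
ft_force: [2.3, -0.2, -0.0]
width: 87.0
```

Emit:
move_arm:
  motion:
    - [0,1,-35,0,0,0,87]
    - [0,2,-70,0,0,0,87]
    - [0,2,-110,0,0,0,87]
    - [0,2,-143,0,0,0,87]
    - [0,2,-143,0,0,0,87]

```text
t: 3.58
ee_pos: [430.6, -191.7, 74.6]
orientation: [-3.087, -0.553, 0.013]
ft_force: [-1.0, 0.3, -0.3]
width: 87.4
```

Run:
```python
from h import *
im=get_image("scene"); o=get_obs(); print(o["ee_pos"].round(1),o["orientation"].round(3))
v=im["color"][:,:,::-1].copy(); v=cv2.resize(v[150:290,170:345],None,fx=4,fy=4,interpolation=cv2.INTER_CUBIC)
for P in ([434,-194.5,62],o["ee_pos"]):
    u=(proj(im,P)[0]-[170,150])*4; cv2.drawMarker(v,tuple(u.round().astype(int).tolist()),(0,0,255),0,12)
cv2.imwrite("pics/s1.png",v)
```

```text
[ 432.1 -192.3   77.3] [-3.088 -0.554  0.009]
```

View pics/s1.png

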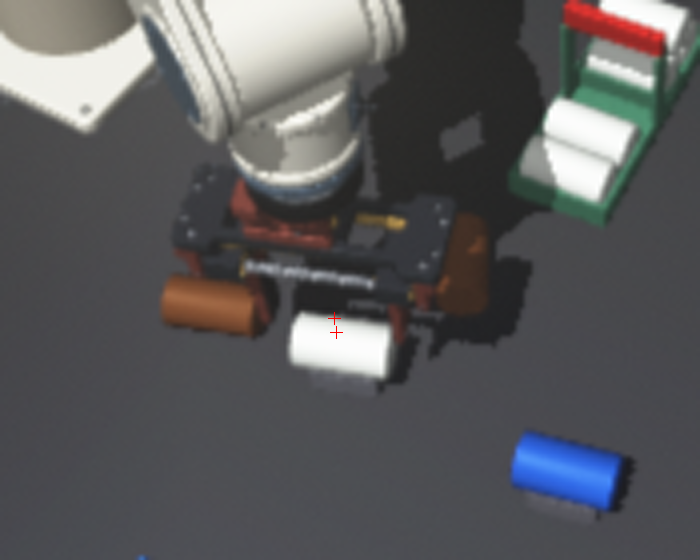

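Run:
```python
from h import *
im=get_image("scene"); o=get_obs(); print(o["ee_pos"].round(1),o["orientation"].round(3))
m=mask(im,"white",proj(im,[433,-194,42])[0]); p,e=fit([im],[m],cyl,[433,-194,.35],42); print(p.round(2),e,m.sum())
s=sil(im,cyl([432.4,-192.7,.355],42))>.5
for k in(m,s): y,x=np.nonzero(k); print(x.min(),x.max(),y.min(),y.max())
a=np.array([np.cos(.355),np.sin(.355),0])
print("tips predicted (crop px)",[((proj(im,o["ee_pos"]+d*a)[0]-[170,150])*4).round() for d in(-43.5,43.5,-57,57)])
t=get_image("top"); v=cv2.resize(t["color"][190:310,330:460,::-1],None,fx=4,fy=4,interpolation=cv2.INTER_CUBIC); cv2.imwrite("pics/t1.png",v)
```

```text
[ 433.9 -193.    79.4] [-3.091e+00 -5.540e-01  3.000e-03]
[ 4.3175e+02 -1.9275e+02  3.4000e-01] 0.08432474113240802 356
242 267 228 245
242 268 228 244
tips predicted (crop px) [array([276., 309.]), array([394., 326.]), array([257., 307.]), array([413., 329.])]
```

Emit:
move_arm:
  motion:
    - [0,-1,-15,0,0,0,87]
    - [0,-1,-30,0,0,0,87]
    - [0,-1,-43,0,0,0,87]
    - [0,-1,-52,0,0,0,87]
    - [0,-1,-56,0,0,0,87]

```text
t: 4.15
ee_pos: [435.6, -194.7, 24.8]
orientation: [3.091, 0.555, 0.003]
ft_force: [-0.6, -0.5, 0.6]
width: 87.2
```

Emit:
move_arm:
  motion:
    - [0,0,0,0,0,0,87]
    - [0,0,0,0,0,0,80]
    - [0,0,0,0,0,0,76]
    - [0,0,0,0,0,0,72]
    - [0,0,0,0,0,0,66]

```text
t: 4.57
ee_pos: [434.8, -194.4, 24.2]
orientation: [3.092, 0.555, 0.001]
ft_force: [0.5, -0.1, 2.3]
width: 70.1
```

Emit:
move_arm:
  motion:
    - [0,0,0,0,0,0,60]
    - [0,0,0,0,0,0,60]
    - [0,0,0,0,0,0,60]
    - [0,0,0,0,0,0,60]
    - [0,0,0,0,0,0,60]

```text
t: 4.98
ee_pos: [434.8, -194.4, 24.1]
orientation: [3.092, 0.554, 0.001]
ft_force: [-0.1, 0.1, 5.9]
width: 69.8
```

Emit:
move_arm:
  motion:
    - [0,0,6,0,0,0,60]
    - [0,0,20,0,0,0,60]
    - [0,0,45,0,0,0,60]
    - [0,0,72,0,0,0,60]
    - [0,0,96,0,0,0,60]

```text
t: 5.4
ee_pos: [433.9, -194.0, 120.8]
orientation: [-3.092, -0.555, 0.001]
ft_force: [0.8, 0.4, -1.4]
width: 70.0
```

Emit:
move_arm:
  motion:
    - [4,15,10,0,0,-0.05,60]
    - [12,45,18,0,0,-0.1,60]
    - [20,80,20,0,0,-0.16,60]
    - [28,115,20,0,0,-0.22,60]
    - [36,150,20,0,0,-0.275,60]

```text
t: 5.82
ee_pos: [470.4, -42.9, 140.2]
orientation: [3.139, 0.119, 0.001]
ft_force: [1.4, -0.6, -1.4]
width: 69.7
```

Emit:
move_arm:
  motion:
    - [6,35,0,0,0,0,60]
    - [12,70,0,0,0,0,60]
    - [16,95,0,0,0,0,60]
    - [17,107,0,0,0,0,60]
    - [17,109,0,0,0,0,60]

```text
t: 6.23
ee_pos: [487.3, 66.4, 139.7]
orientation: [-3.139, -0.13, 0.0]
ft_force: [-0.3, -1.2, -1.6]
width: 70.0
```

Run:
```python
from h import *
im=get_image("scene"); o=get_obs(); print(o["ee_pos"].round(1),o["orientation"].round(3),o["width"],o["ft_force"].round(1))
v=cv2.resize(im["color"][90:230,250:400,::-1],None,fx=5,fy=4,interpolation=cv2.INTER_CUBIC)[:600]
cv2.imwrite("pics/s2.png",cv2.resize(im["color"][70:220,250:400,::-1],None,fx=4,fy=4,interpolation=cv2.INTER_CUBIC))
```

```text
[487.   65.4 139.6] [ 3.139e+00  1.290e-01 -1.000e-03] 69.90635716190319 [-0.5  0.1 -1.2]
```

View pics/s2.png

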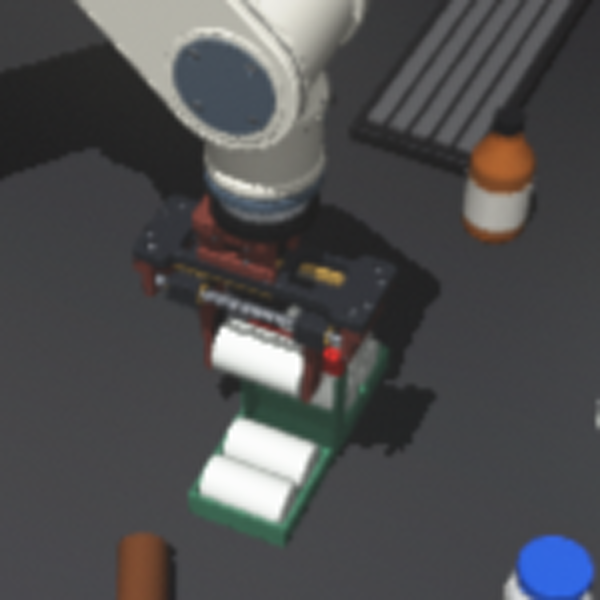

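The held rod is level, at crop (258,358). The lower short-bay rods are in clear view at (268,450) and (246,487). Next I'll fit that pair and the held rod in the same image.

```bash
cat >> h.py <<'E'
def pairfit(im,m,p0,z=24,d=22):
    def f(q):
        p=[q[0],q[1],q[2]/50]; n=np.array([-np.sin(p[2]),np.cos(p[2])])
        a=[sil(im,cyl([*(np.array(p[:2])+k*d*n),p[2]],z)) for k in(-1,1)]
        return np.abs(np.maximum(*a)-m).sum()/m.sum()
    q0=[p0[0],p0[1],p0[2]*50]
    r=minimize(f,q0,method="Nelder-Mead",options=dict(initial_simplex=[q0]+[list(np.array(q0)+e) for e in([8,0,0],[0,8,0],[0,0,6])],xatol=.1,fatol=1e-3))
    return np.r_[r.x[:2],r.x[2]/50].round(3),round(r.fun,3)
E
python3 - <<'E'
from h import *
s=get_image("scene"); t=get_image("top"); o=get_obs(); print(o["ee_pos"].round(1))
t0=dict(t,color=cv2.imread("pics/top0.png")[:,:,::-1].copy()); s0=dict(s,color=cv2.imread("pics/scene0.png")[:,:,::-1].copy())
for im in(s,s0,t0):
    m=mask(im,"white",proj(im,[488,64,24])[0]); print("pair",m.sum(),pairfit(im,m,[488,64,.08]))
m=mask(s,"white",proj(s,[487,65,157.5])[0]); print("held",m.sum(),fit([s],[m],cyl,[487,65,.08],157.5))
E
```

```text
[486.9  63.9 139.6]
pair 520 (array([4.84523e+02, 6.77400e+01, 7.30000e-02]), np.float64(0.069))
pair 517 (array([4.84112e+02, 6.72260e+01, 7.60000e-02]), np.float64(0.077))
pair 835 (array([4.88824e+02, 6.23880e+01, 7.90000e-02]), np.float64(0.076))
held 296 (array([4.84115423e+02, 6.95023117e+01, 7.39958781e-02]), np.float64(0.17154213036565977))
```

Emit:
move_arm:
  motion:
    - [0,0,-12,0,0,0,60]
    - [0,0,-30,0,0,0,60]
    - [0,0,-46,0,0,0,60]
    - [0,0,-55,0,0,0,60]
    - [0,0,-58,0,0,0,60]

```text
t: 6.8
ee_pos: [486.3, 63.3, 80.4]
orientation: [3.139, 0.123, -0.004]
ft_force: [-0.9, -1.2, -0.9]
width: 69.8
```

```bash
cat >> h.py <<'E'
def heldfit(im,tcp,yaw,dz=17.9):
    "perp offset of held rod (along caddy +y) from tcp, by lower image edge"
    z=tcp[2]+dz; n=np.array([-np.sin(yaw),np.cos(yaw)]); a=np.array([np.cos(yaw),np.sin(yaw)])
    hsv=cv2.cvtColor(im["color"],cv2.COLOR_RGB2HSV); m=((hsv[...,2]>110)&(hsv[...,1]<60)).astype(float)
    out=[]
    for d in np.arange(-10,10.1,.5):
        P=np.r_[tcp[:2]+d*n,0]; u=proj(im,[*P[:2],z])[0]; e=proj(im,[[*(P[:2]-28*a),z],[*(P[:2]+28*a),z]])
        w=np.zeros((400,640),np.uint8); b=np.array([0,7])
        u0=proj(im,[[*(tcp[:2]-27*a),z],[*(tcp[:2]+27*a),z]])   # fixed window, lower half
        cv2.fillConvexPoly(w,np.array([u0[0]+[0,2],u0[1]+[0,2],u0[1]+[0,14],u0[0]+[0,14]]).round().astype(np.int32),1)
        out.append((np.abs(sil(im,cyl([*P[:2],yaw],z))-m)*w).sum())
    out=np.array(out); i=out.argmin(); return np.arange(-10,10.1,.5)[i],out[i],out.round(0)[::4]
E
python3 - <<'E'
from h import *
s=get_image("scene"); o=get_obs(); p=np.mean([get_obs()["ee_pos"] for _ in range(3)],0); print(p.round(1),o["orientation"].round(3),o["width"])
print(heldfit(s,p,.078))
m=mask(s,"white",proj(s,[*p[:2],p[2]+17.9])[0]); print(m.sum(),fit([s],[m],cyl,[*p[:2],.08],p[2]+17.9))
cv2.imwrite("pics/s3.png",cv2.resize(s["color"][110:220,270:380,::-1],None,fx=5,fy=5,interpolation=cv2.INTER_NEAREST))
E
```

```text
[486.6  63.6  80.6] [ 3.139  0.123 -0.004] 69.753572940245
(np.float64(-10.0), np.float64(86.31372549019608), array([ 86.,  96., 105., 113., 121., 129., 137., 145., 153., 164., 173.]))
755 (array([510.22296832,  23.50683996,  -1.17750942]), np.float64(0.5662173743669653))
```

View pics/s3.png

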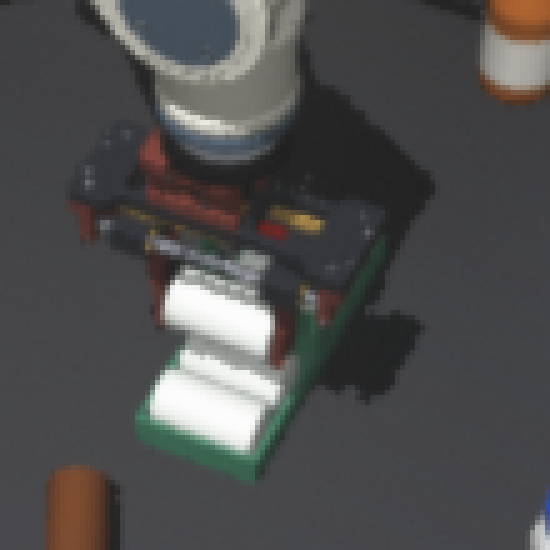

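The held rod, at crop (217,318), is squarely above the bay, and its lower edge shows against the shaded rod below. I'll tighten the edge window.

```bash
sed -i 's/hsv\[...,2\]>110)&(hsv\[...,1\]<60)).astype/hsv[...,2]>185)\&(hsv[...,1]<60)).astype/; s/\[0,14\]/[0,11]/g' h.py
python3 - <<'E'
from h import *
s=get_image("scene"); p=np.mean([get_obs()["ee_pos"] for _ in range(3)],0); print(p.round(1))
print(heldfit(s,p,.078))
# column profile along image vertical through rod centre
z=p[2]+17.9; u=proj(s,[*p[:2],z])[0]; print(u.round(1)); V=s["color"].max(2)
for c in(-5,0,5): print(int(u[0])+c,V[int(u[1])-10:int(u[1])+16,int(u[0])+c].tolist())
S=sil(s,cyl([*p[:2],.078],z)); print([np.nonzero(S[:,int(u[0])+c]>.5)[0][[0,-1]].tolist() for c in(-5,0,5)],int(u[1])-10)
n=np.array([-np.sin(.078),np.cos(.078),0])*10; print("10mm +y moves px",proj(s,np.r_[p[:2],z]+n)[0]-u)
m=V>110;
E
```

```text
[487.1  63.9  81.4]
(np.float64(8.0), np.float64(48.44313725490196), array([ 97., 104., 103.,  94.,  86.,  78.,  69.,  60.,  52.,  48.,  53.]))
[314.4 172.7]
309 [93, 78, 165, 151, 166, 242, 251, 252, 251, 250, 247, 241, 230, 205, 161, 141, 150, 167, 233, 246, 243, 235, 215, 200, 228, 242]
314 [137, 112, 67, 102, 194, 162, 165, 244, 251, 252, 251, 239, 243, 241, 229, 204, 159, 139, 149, 159, 202, 242, 244, 236, 216, 206]
319 [150, 129, 142, 115, 113, 148, 176, 152, 167, 244, 251, 252, 252, 251, 247, 241, 230, 202, 155, 147, 152, 176, 243, 248, 245, 235]
[[165, 177], [166, 179], [168, 181]] 162
10mm +y moves px [ 1.35514081 -2.18181049]
```

Offsets are within about 3 mm of the midpoint estimate, so I'll go down and check the contact by force.

Emit:
move_arm:
  motion:
    - [0,0,-10,0,0,0,60]
    - [0,0,-20,0,0,0,60]
    - [0,0,-28,0,0,0,60]
    - [0,0,-34,0,0,0,60]
    - [0,0,-36,0,0,0,60]

```text
t: 7.32
ee_pos: [486.7, 64.7, 44.5]
orientation: [3.139, 0.126, -0.003]
ft_force: [-0.8, 1.0, -0.8]
width: 69.8
```

Emit:
move_arm:
  motion:
    - [0,0,0,0,0,0,60]
    - [0,0,-0.5,0,0,0,60]
    - [0,0,-1,0,0,0,60]
    - [0,0,-1.5,0,0,0,60]
    - [0,0,-2,0,0,0,60]

```text
t: 7.73
ee_pos: [487.7, 64.8, 43.9]
orientation: [-3.139, -0.126, -0.001]
ft_force: [0.3, -0.3, -1.7]
width: 70.0
```

Emit:
move_arm:
  motion:
    - [0,0,-0.3,0,0,0,60]
    - [0,0,-0.6,0,0,0,60]
    - [0,0,-1,0,0,0,60]
    - [0,0,-1,0,0,0,60]
    - [0,0,-1,0,0,0,60]

```text
t: 8.15
ee_pos: [487.4, 64.8, 42.7]
orientation: [-3.139, -0.126, 0.0]
ft_force: [-1.0, 0.1, -0.9]
width: 69.9
```

Emit:
move_arm:
  motion:
    - [0,0,-0.3,0,0,0,60]
    - [0,0,-0.6,0,0,0,60]
    - [0,0,-1,0,0,0,60]
    - [0,0,-1,0,0,0,60]
    - [0,0,-1,0,0,0,60]

```text
t: 8.57
ee_pos: [487.5, 64.7, 41.7]
orientation: [3.139, 0.126, 0.0]
ft_force: [0.4, 0.6, 0.7]
width: 70.0
```

Emit:
move_arm:
  motion:
    - [0,0,-0.3,0,0,0,60]
    - [0,0,-0.6,0,0,0,60]
    - [0,0,-1,0,0,0,60]
    - [0,0,-1,0,0,0,60]
    - [0,0,-1,0,0,0,60]

```text
t: 8.98
ee_pos: [487.5, 64.4, 41.5]
orientation: [3.139, 0.126, 0.0]
ft_force: [-2.9, -2.9, 12.7]
width: 69.7
```

Contact came about 2.5 mm early with a push towards -y, so I'm touching the +y rod first. I'll ease up and shift -y.

Emit:
move_arm:
  motion:
    - [0,0,1.5,0,0,0,60]
    - [0,0,2.5,0,0,0,60]
    - [0,-1,2.5,0,0,0,60]
    - [0,-2.5,2.5,0,0,0,60]
    - [0,-2.5,2.5,0,0,0,60]

```text
t: 9.4
ee_pos: [487.3, 62.1, 43.0]
orientation: [3.139, 0.126, -0.0]
ft_force: [-0.0, -0.4, -1.7]
width: 70.1
```

Emit:
move_arm:
  motion:
    - [0,0,-0.5,0,0,0,60]
    - [0,0,-1.2,0,0,0,60]
    - [0,0,-2,0,0,0,60]
    - [0,0,-2,0,0,0,60]
    - [0,0,-2,0,0,0,60]

```text
t: 9.82
ee_pos: [487.1, 62.2, 41.0]
orientation: [3.139, 0.126, -0.001]
ft_force: [-0.5, -0.3, -0.6]
width: 69.9
```

Emit:
move_arm:
  motion:
    - [0,0,-0.3,0,0,0,60]
    - [0,0,-0.6,0,0,0,60]
    - [0,0,-1,0,0,0,60]
    - [0,0,-1,0,0,0,60]
    - [0,0,-1,0,0,0,60]

```text
t: 10.23
ee_pos: [487.2, 62.3, 40.4]
orientation: [-3.139, -0.125, 0.001]
ft_force: [-3.0, 0.7, 4.6]
width: 70.0
```

Emit:
move_arm:
  motion:
    - [0,0,1,0,0,0,60]
    - [0,-0.8,1.5,0,0,0,60]
    - [0,-1.5,1.5,0,0,0,60]
    - [0,-1.5,0.8,0,0,0,60]
    - [0,-1.5,0,0,0,0,60]

```text
t: 10.65
ee_pos: [487.5, 61.0, 40.7]
orientation: [-3.139, -0.125, 0.0]
ft_force: [-5.9, 4.6, 20.8]
width: 70.0
```

Emit:
move_arm:
  motion:
    - [0,0,0,0,0,0,60]
    - [0,0,-0.3,0,0,0,60]
    - [0,0,-0.6,0,0,0,60]
    - [0,0,-0.6,0,0,0,60]
    - [0,0,-0.6,0,0,0,60]

```text
t: 11.07
ee_pos: [487.4, 61.3, 40.6]
orientation: [-3.138, -0.125, -0.0]
ft_force: [-5.8, 4.8, 15.9]
width: 69.9
```

The push is now towards +y, so the centre is near y = 62.2. Returning there.

Emit:
move_arm:
  motion:
    - [0,0,1.5,0,0,0,60]
    - [0,0,2.5,0,0,0,60]
    - [0,0.6,2.5,0,0,0,60]
    - [0,1.1,2.5,0,0,0,60]
    - [0,1.1,2,0,0,0,60]

```text
t: 11.48
ee_pos: [487.5, 61.8, 41.4]
orientation: [3.139, 0.126, -0.0]
ft_force: [-0.0, -0.6, -1.5]
width: 69.9
```

Emit:
move_arm:
  motion:
    - [0,0,-0.4,0,0,0,60]
    - [0,0,-0.8,0,0,0,60]
    - [0,0,-1.1,0,0,0,60]
    - [0,0,-1.4,0,0,0,60]
    - [0,0,-1.4,0,0,0,60]

```text
t: 11.9
ee_pos: [487.4, 62.1, 40.6]
orientation: [-3.139, -0.125, 0.0]
ft_force: [-1.9, 2.8, 6.9]
width: 70.2
```

Emit:
move_arm:
  motion:
    - [0,0,-0.2,0,0,0,60]
    - [0,0,-0.4,0,0,0,60]
    - [0,0,-0.6,0,0,0,60]
    - [0,0,-0.6,0,0,0,60]
    - [0,0,-0.6,0,0,0,60]

```text
t: 12.32
ee_pos: [487.4, 62.3, 40.5]
orientation: [-3.139, -0.125, -0.0]
ft_force: [-4.0, 4.4, 13.5]
width: 69.8
```

Emit:
move_arm:
  motion:
    - [0,0,0.7,0,0,0,60]
    - [0,0.4,1.2,0,0,0,60]
    - [0,0.9,1.2,0,0,0,60]
    - [0,0.9,0.6,0,0,0,60]
    - [0,0.9,0.2,0,0,0,60]

```text
t: 12.73
ee_pos: [487.5, 62.5, 40.5]
orientation: [3.139, 0.126, -0.0]
ft_force: [-5.8, -1.6, 20.4]
width: 69.7
```

Emit:
move_arm:
  motion:
    - [0,0,0,0,0,0,60]
    - [0,0,0,0,0,0,60]
    - [0,0,0,0,0,0,60]

```text
t: 12.98
ee_pos: [487.5, 62.5, 40.5]
orientation: [3.139, 0.125, -0.0]
ft_force: [-2.9, -1.9, 13.7]
width: 69.9
```

Balanced: fy is small and both rods carry the load. I'll relieve the push and open gently.

Emit:
move_arm:
  motion:
    - [0,0,0.3,0,0,0,60]
    - [0,0,0.6,0,0,0,60]
    - [0,0,0.7,0,0,0,60]
    - [0,0,0.7,0,0,0,60]

```text
t: 13.32
ee_pos: [487.4, 62.6, 40.6]
orientation: [3.139, 0.126, -0.0]
ft_force: [-1.4, -1.9, 6.0]
width: 69.6
```

Emit:
move_arm:
  motion:
    - [0,0,0,0,0,0,69]
    - [0,0,0,0,0,0,71]
    - [0,0,0,0,0,0,73]
    - [0,0,0,0,0,0,76]
    - [0,0,0,0,0,0,80]

```text
t: 13.73
ee_pos: [487.4, 62.8, 40.3]
orientation: [-3.139, -0.126, 0.0]
ft_force: [0.1, -0.3, 0.0]
width: 79.3
```

Emit:
move_arm:
  motion:
    - [0,0,0,0,0,0,86]
    - [0,0,0,0,0,0,87]
    - [0,0,0,0,0,0,87]
    - [0,0,0,0,0,0,87]
    - [0,0,3,0,0,0,87]

```text
t: 14.15
ee_pos: [487.1, 62.7, 43.2]
orientation: [3.139, 0.126, -0.001]
ft_force: [0.4, -0.2, -0.5]
width: 87.0
```

Run:
```python
from h import *
s=get_image("scene"); o=get_obs(); print(o["ee_pos"].round(1),o["ft_force"].round(1),o["width"])
cv2.imwrite("pics/s4.png",cv2.resize(s["color"][110:220,270:380,::-1],None,fx=5,fy=5,interpolation=cv2.INTER_CUBIC))
```

```text
[487.5  62.7  43.9] [-0.4 -0.3  0.3] 87.30759641975294
```

View pics/s4.png

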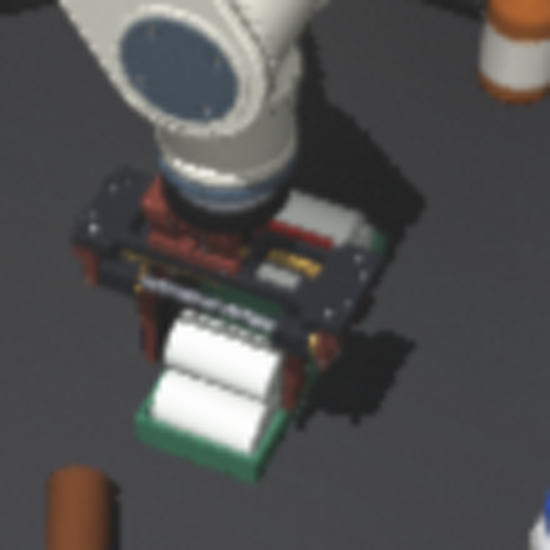

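The top rod sits saddled at crop (222,358), touching both rods below, and the fingers are clear. I'll go straight up, look, then turn for the handle.

Emit:
move_arm:
  motion:
    - [0,0,8,0,0,0,87]
    - [0,0,30,0,0,0,87]
    - [0,0,65,0,0,0,87]
    - [0,0,100,0,0,0,87]
    - [0,0,130,0,0,0,87]

```text
t: 14.62
ee_pos: [487.4, 62.7, 176.0]
orientation: [-3.139, -0.126, -0.001]
ft_force: [0.5, 0.3, 0.3]
width: 87.0
```

Emit:
move_arm:
  motion:
    - [-1,13,5,0,0,0.12,87]
    - [-2,26,10,0,0,0.24,87]
    - [-3,39,10,0,0,0.36,87]
    - [-4,52,10,0,0,0.48,87]
    - [-5,64,10,0,0,0.6,87]

```text
t: 15.03
ee_pos: [482.4, 127.4, 184.5]
orientation: [2.959, 1.056, 0.002]
ft_force: [0.0, -0.0, -0.7]
width: 87.3
```

Emit:
move_arm:
  motion:
    - [0,0,0,0,0,0.12,70]
    - [0,0,0,0,0,0.24,60]
    - [0,0,0,0,0,0.36,60]
    - [0,0,0,0,0,0.48,60]
    - [0,0,0,0,0,0.6,60]

```text
t: 15.45
ee_pos: [482.3, 126.8, 184.1]
orientation: [2.514, 1.884, 0.001]
ft_force: [-0.5, -0.4, 0.3]
width: 60.8
```

Emit:
move_arm:
  motion:
    - [0,0,0,0,0,0.12,60]
    - [0,0,0,0,0,0.24,60]
    - [0,0,0,0,0,0.371,60]
    - [0,0,0,0,0,0.371,60]
    - [0,0,0,0,0,0.371,60]

```text
t: 15.87
ee_pos: [482.4, 126.7, 184.0]
orientation: [2.134, 2.305, 0.001]
ft_force: [-0.3, 0.5, -0.9]
width: 59.8
```

Run:
```python
from h import *
from scipy.spatial.transform import Rotation as R
s=get_image("scene"); t=get_image("top"); o=get_obs(); X=R.from_rotvec(o["orientation"]).as_matrix(); print(o["ee_pos"].round(1),np.arctan2(X[1,0],X[0,0]).round(3),X[:,2].round(4),o["ft_force"].round(1),o["width"],o["qpos"].round(2))
v=np.vstack([cv2.resize(i["color"][a:a+90,b:b+160,::-1],None,fx=3.3,fy=3.3,interpolation=cv2.INTER_CUBIC) for i,a,b in((s,120,250),(t,175,200))])
cv2.imwrite("pics/s5.png",v)
m=mask(s,"red",proj(s,[482.5,126.5,109])[0]); print(m.sum(),fit([s],[m],bar,[482.5,126.5,.08],109))
```

```text
[482.4 126.8 183.8] 1.648 [ 3.e-04  1.e-04 -1.e+00] [ 0.1 -0.6 -0.4] 60.45228428041779 [ 0.23  0.29  1.94  0.    0.91 -1.41]
152 (array([4.80903661e+02, 1.29004243e+02, 2.11674345e-03]), np.float64(0.33400412796697626))
```

View pics/s5.png

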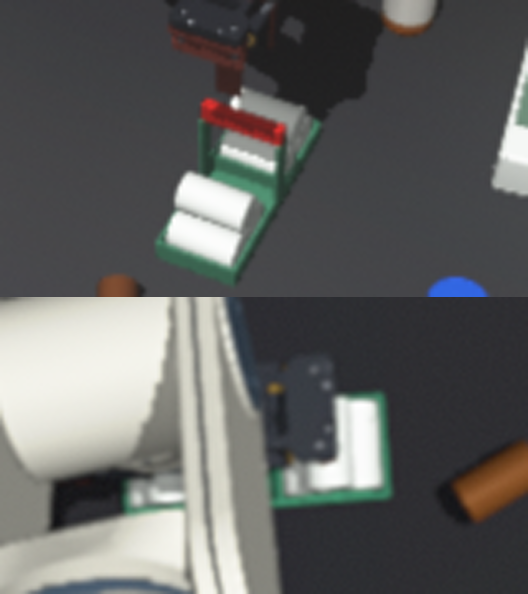

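The pyramid stands in the short bay, at scene crop (212,215). The handle, at (243,121), is directly below the gripper and unobstructed. Going down to the bar.

Emit:
move_arm:
  motion:
    - [0,0,-25,0,0,0,60]
    - [0,0,-50,0,0,0,60]
    - [0,0,-72,0,0,0,60]
    - [0,0,-86,0,0,0,60]
    - [0,0,-93,0,0,0,60]

```text
t: 16.38
ee_pos: [481.2, 126.5, 88.7]
orientation: [-2.132, -2.305, 0.004]
ft_force: [0.1, -0.0, -1.0]
width: 59.9
```

Emit:
move_arm:
  motion:
    - [0,0,0,0,0,0,40]
    - [0,0,0,0,0,0,30]
    - [0,0,0,0,0,0,24]
    - [0,0,0,0,0,0,22]
    - [0,0,0,0,0,0,20]

```text
t: 16.8
ee_pos: [483.1, 126.9, 91.4]
orientation: [2.13, 2.308, 0.002]
ft_force: [-0.2, -0.5, -0.3]
width: 30.3
```

Emit:
move_arm:
  motion:
    - [0,0,0,0,0,0,18]
    - [0,0,0,0,0,0,17]
    - [0,0,0,0,0,0,16]
    - [0,0,0,0,0,0,15]
    - [0,0,0,0,0,0,14.5]

```text
t: 17.22
ee_pos: [482.5, 127.3, 90.7]
orientation: [-2.131, -2.308, -0.001]
ft_force: [-1.3, 5.2, 1.4]
width: 14.6
```

The bar touches the +y finger first, so I'll open a little, shift +1.5 mm and close.

Emit:
move_arm:
  motion:
    - [0,0,0,0,0,0,19]
    - [0,0.5,0,0,0,0,19]
    - [0,1.5,0,0,0,0,19]
    - [0,1.5,0,0,0,0,17]
    - [0,1.5,0,0,0,0,15]

```text
t: 17.63
ee_pos: [482.4, 128.2, 90.4]
orientation: [2.13, 2.309, -0.0]
ft_force: [-0.2, 0.2, 0.1]
width: 15.3
```

Emit:
move_arm:
  motion:
    - [0,0,0,0,0,0,14.5]
    - [0,0,0,0,0,0,14]
    - [0,0,0,0,0,0,13.5]
    - [0,0,0,0,0,0,13.2]
    - [0,0,0,0,0,0,13]

```text
t: 18.05
ee_pos: [482.4, 128.2, 90.5]
orientation: [-2.131, -2.309, 0.0]
ft_force: [0.5, 0.0, -0.1]
width: 13.0
```

Centred without load. I'll close fully.

Emit:
move_arm:
  motion:
    - [0,0,0,0,0,0,12]
    - [0,0,0,0,0,0,11]
    - [0,0,0,0,0,0,8]
    - [0,0,0,0,0,0,5]
    - [0,0,0,0,0,0,3]

```text
t: 18.47
ee_pos: [482.4, 128.5, 90.5]
orientation: [-2.131, -2.308, -0.001]
ft_force: [-0.3, 4.7, 0.3]
width: 11.8
```

Emit:
move_arm:
  motion:
    - [0,0,0,0,0,0,3]
    - [0,0,0,0,0,0,3]
    - [0,0,0,0,0,0,3]

```text
t: 18.72
ee_pos: [482.5, 128.4, 90.5]
orientation: [-2.131, -2.309, -0.0]
ft_force: [-1.4, 5.3, -0.5]
width: 11.8
```

Emit:
move_arm:
  motion:
    - [0,0,1,0,0,0,3]
    - [0,0,2,0,0,0,3]
    - [0,0,3,0,0,0,3]
    - [0,0,4,0,0,0,3]
    - [0,0,5,0,0,0,3]

```text
t: 19.13
ee_pos: [482.1, 127.9, 95.3]
orientation: [-2.131, -2.308, 0.001]
ft_force: [-0.2, -0.3, -8.4]
width: 11.9
```

Emit:
move_arm:
  motion:
    - [0,0,1,0,0,0,3]
    - [0,0,2,0,0,0,3]
    - [0,0,3,0,0,0,3]
    - [0,0,4,0,0,0,3]
    - [0,0,5,0,0,0,3]

```text
t: 19.55
ee_pos: [482.4, 128.2, 100.6]
orientation: [2.131, 2.309, 0.0]
ft_force: [0.2, -0.4, -8.8]
width: 11.6
```

The wrist shows about 8.5 N, the full caddy weight. Continuing smoothly to about 10 cm.

Emit:
move_arm:
  motion:
    - [0,0,2,0,0,0,3]
    - [0,0,5,0,0,0,3]
    - [0,0,9,0,0,0,3]
    - [0,0,14,0,0,0,3]
    - [0,0,19,0,0,0,3]

```text
t: 19.97
ee_pos: [482.4, 128.2, 120.0]
orientation: [2.131, 2.309, 0.0]
ft_force: [1.0, -0.4, -8.0]
width: 12.2
```

Emit:
move_arm:
  motion:
    - [0,0,5,0,0,0,3]
    - [0,0,10,0,0,0,3]
    - [0,0,15,0,0,0,3]
    - [0,0,20,0,0,0,3]
    - [0,0,25,0,0,0,3]

```text
t: 20.38
ee_pos: [482.4, 128.2, 145.1]
orientation: [2.131, 2.309, 0.0]
ft_force: [-1.2, -1.0, -8.1]
width: 11.8
```

Emit:
move_arm:
  motion:
    - [0,0,5,0,0,0,3]
    - [0,0,10,0,0,0,3]
    - [0,0,15,0,0,0,3]
    - [0,0,20,0,0,0,3]
    - [0,0,25,0,0,0,3]

```text
t: 20.8
ee_pos: [482.3, 128.2, 170.0]
orientation: [-2.131, -2.309, 0.0]
ft_force: [-0.4, 0.5, -7.6]
width: 11.6
```

Emit:
move_arm:
  motion:
    - [0,0,5,0,0,0,3]
    - [0,0,10,0,0,0,3]
    - [0,0,15,0,0,0,3]
    - [0,0,18,0,0,0,3]
    - [0,0,20,0,0,0,3]

```text
t: 21.22
ee_pos: [482.6, 128.3, 190.0]
orientation: [2.13, 2.308, 0.001]
ft_force: [0.3, 0.9, -8.5]
width: 11.5
```

Emit:
move_arm:
  motion:
    - [0,0,1,0,0,0,3]
    - [0,0,1,0,0,0,3]
    - [0,0,1,0,0,0,3]
    - [0,0,1,0,0,0,3]
    - [0,0,1,0,0,0,3]

```text
t: 21.63
ee_pos: [482.2, 128.2, 190.2]
orientation: [-2.13, -2.309, 0.001]
ft_force: [0.4, 0.5, -7.6]
width: 11.8
```

Run:
```python
from h import *
s=get_image("scene"); t=get_image("top"); o=get_obs(); print(o["t"],o["ee_pos"].round(1),o["orientation"].round(3),o["ft_force"].round(1),o["moment"].round(2),o["width"].round(1))
v=np.vstack([cv2.resize(i["color"][a:a+90,b:b+160,::-1],None,fx=3.3,fy=3.3,interpolation=cv2.INTER_CUBIC) for i,a,b in((s,90,250),(t,175,200))])
cv2.imwrite("pics/s6.png",v)
```

```text
Traceback (most recent call last):
AttributeError: 'float' object has no attribute 'round'
```

Run:
```python
from h import *
s=get_image("scene"); o=get_obs(); print(o["t"],o["ee_pos"].round(1),o["moment"].round(2),o["width"])
cv2.imwrite("pics/s6.png",cv2.resize(s["color"][80:220,250:400,::-1],None,fx=4,fy=4,interpolation=cv2.INTER_CUBIC))
```

```text
21.7833 [482.4 128.2 190.3] [ 0.04  0.01 -0.04] 11.902532389114581
```

View pics/s6.png

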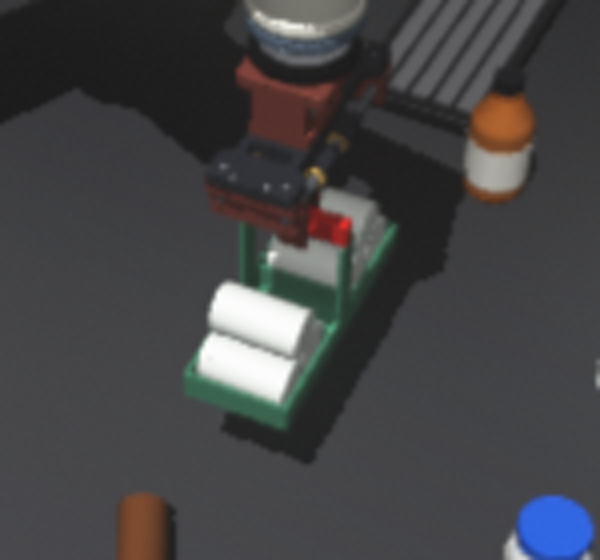

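The caddy hangs level and clear of the bench. The short-bay pyramid is intact at (258,340), and the full bay shows behind the handle at (330,230). Moments are about 0, so it is balanced.

```bash
python3 -c "
from workcell import *
print(close_job()); o=get_obs(); print(o['t'],o['ee_pos'],o['width'])"
```

```text
the job is handed in; nothing more can be done
None
the job is handed in; nothing more can be done
```

The white rod is in the short bay and the caddy is held about 10 cm above the bench by its red handle. I handed the job in at about 21.8 s.

- **Rod:** I gripped it by its end faces, lifted it from its cradle and lowered it onto the two short-bay rods. The first contact touched one side first, so I used the wrist force to centre it, easing up and shifting a few times. Pressing force peaked at about 21 N in the readings and was about 6 N just before I opened the fingers.
- **Caddy:** I gripped the bar and raised it 99.7 mm straight up.
- **Last checks:** The grip width is 11.9 mm on the 12 mm bar, and the wrist carries about 8 N, which matches the caddy with six rods. The moments are near zero, so it is balanced. The last picture shows the caddy level with the short-bay pyramid in place. The full bay was partly hidden behind the gripper, but what showed looked unchanged.
- **Disagreements:** The two cameras differed by up to about 7 mm on the short bay. The rod also settled about 1.4 mm higher than my estimate, and I went by the contact forces.

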